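# Slide a sample plate over the deck edge and load it into the sample stage

## Robot

A 6-joint arm with a two-finger parallel gripper is mounted at the origin on the work surface. World frame = base frame: x ahead of the robot, y to its left, z up, the work surface at z = 0. Lengths are in m, angles in degrees, forces in N, time in s.
With the tool pointing down it reaches from about 0.4 to 0.825 m from the base axis. Payload 7 kg.
Tool frame: the origin (TCP) lies on the front face of the gripper's body, between the roots of the fingers; the fingertips stand 66 mm ahead of it and the grasp point (between the pads) lies 47 mm ahead of it; z points along the fingers, y is the line along which they close (so a half turn about z gives the same grasp; the last joint's range is limited). The gripper opens to 88 mm and grips with 3 to 60 N. Pads are 19 mm wide; open, the fingers measure 130 mm over their backs; the gripper's body (78 mm by 193 mm) begins 47 mm behind the grasp point.
Start: joints at [-57.29, 20.546, 0.682, 0, -70.136, -16.507], TCP at [0.188, -0.648, 0.292] pointing down, gripper open.
Joint ranges: [-176.03, 176.03], [-82.01, 121.73], [-58.28, 71.71], [-173.87, 95.51], [-174.79, -0.11], [-173.66, 173.66]. Speed limits (degrees/s): [136.94, 136.94, 172.46, 180, 180, 180].

## Interface

Orientations are given as [roll, pitch, yaw] about the fixed x, y, z axes, in that order (R = Rz(yaw) Ry(pitch) Rx(roll)).
In Python, from plant import ctrl gives the robot as it stands.
- The arm moves only by the tool send_rows, never from a script. Its argument "deltas" is a list of rows, each a list of 2 entries, a list of its own where there are three numbers: the shift along the tool's x, y, z each as a share of 800 mm, from -1 to 1, then the turn about the tool's z as a share of 90 degrees, from -1 to 1. A call has exactly 5 rows; each row is the pose to reach, as a shift and turn from the pose commanded when the call began, along the tool's axes at that moment; what a row does not reach only later rows make up. A row lasts 1/12 s, in which the tool goes at most 41.7 mm and 7.16 degrees, less where a joint would pass 70% of its speed; a pose out of reach is approached as far as the arm can. A call with a number of a shift or a turn outside -1 to 1 is refused whole. A call with a gripper value outside its range is refused whole. "gripper" is the opening, from 0 (shut) to 1 (fully open), set as the call begins (left out, the last holds). The fingers move at their own pace and stop on an object; the grip force is fixed at half the most. Time passes only in rows, so rows that repeat a pose let the fingers close, or fill a call up. It gives the time, the measured TCP pose, the force, the opening and the grip force at its end, in the units of the state.
- ctrl.get_obs(): the state, without advancing time (a new reading comes with each control period).
- ctrl.snapshot(name): name is "side" or "top"; returns a dict with "color" (384x512x3 uint8, red, green, blue), "vertical_fov" (degrees; the focal length in pixels is half the picture's height over the tangent of half this angle, whatever the lens; pixels are square), "cx", "cy" (the principal point, pixels), "k1" (the pictures are not rectified: a ray, as slopes to the right and down, at radius r is drawn at 1 + k1 r^2 times it, then the intrinsics apply), "rvec" (rotation vector, rad) and "tvec" (3), from world to camera coordinates, as OpenCV has them. Camera axes: x right, y down, z forward; pixel columns grow to the right and rows downward; lengths in m; the calibration is good to about 2 mm. A picture is of the moment at which its call begins. There is no depth.
- ctrl.close_job(): hands the job in; it is judged then, once.
Trained networks look in a picture, given as the dict that the camera call returned (one of the last four; its "shot" number tells which), for a name from the list of things; names that differ only in an ending like _2 or _b are one class to them, and where a whole thing is asked for, a point or a joint stands for the part that bears it (a point fixed in the world has none). Each returns a list of dicts, best first, with "conf" (0 to 1); they miss things now and then, are a little off and sometimes report something else, mostly with a low value. They report only what shows in the picture. A call takes as long as a camera call. They do not tell look-alikes from the thing itself.
- ctrl.boxes_of(picture, thing): "xy" ([column, row] as shares, 0 to 1, of the picture: columns of its width, rows of its height, amid what is visible of it).
- ctrl.cut_out(picture, thing): "pixels" (384x512 bool, what is visible of it) and "xy" ([column, row] as shares, 0 to 1, of the picture: columns of its width, rows of its height, amid what is visible of it).
The state is a dict: "clock": time; "joint_pos": joint angles; "qvel": joint speeds; "tau": joint torques, N m; "tool_pos": TCP position; "orientation": TCP orientation; "force": force on the tool from outside, world axes, zero at the start; "moment": the same for the moment, N m; "opening": finger opening in m; "gripper_force": force on a finger pad.
Only numpy, scipy, OpenCV 4.12 (cv2) and the standard library are available. Lean on these libraries where they do the work, as an engineer would, in place of code of your own. Each camera call takes 0.05 s, during which the arm holds its last target. There are 200 camera calls.

## Task

The thin steel sample plate lies flat on the black deck, where it cannot be picked up. Pressing and pushing it only gently, slide it until one end sticks out over the deck's front edge (the edge facing the robot) far enough to be pinched by its two long sides, while it still lies flat on the deck; then lift it by that end, carry it level to the white sample stage and slide its other end gently into the channel, under the bridge, fully home against the end stop. Let go of it lying flat there, do not drop it, and leave the small things standing on the deck where they are.

Things in the scene. Friction and masses are not known exactly. Their poses are not given: they have to be found in the camera images.
- plate: sample plate: bright steel strip 120 x 40 x 3 mm, about 100 g, three dull grey spots, same either way round; starts flat on the deck, up to 0.3 rad askew. Origin: centre of its underside; x along its length, z up. Slides easily; over 40 N on it against deck or stage is too rough. It tips off the edge if over half its length sticks out; at least 30 mm must stick out (40 is good)
- deck_edge (a point): middle of the front upper edge of the deck, level with its top; x points from the front edge across the deck (away from the robot, roughly), y along the edge, z up. The front edge overhangs open space: nothing stands beneath or before it
- stage_seat (a point): where the centre of the plate's underside is when the plate is fully home in the stage; z = 0 is the channel floor. x points along the channel from its open mouth (x = -20 mm, towards the robot) to the end stop's face (x = +60 mm), y across, z up. When home, the plate's near 40 mm stick out before the mouth, free to be held from the sides
- jar: bystander on the deck near a back corner: amber jar, 34 mm diameter, 45 mm high; origin at the centre of its underside
- lens_ring: bystander on the deck near one side, level with the plate's front half: brass ring, 30 mm diameter, 12 mm high; origin at the centre of its underside
- weight: bystander on the deck near the other back corner: steel cylinder, 32 mm diameter, 30 mm high; origin at the centre of its underside
- deck: the deck: a fixed, rigid black board, 240 mm square, 12 mm thick, on four steel posts, its top 65 to 80 mm above the table. Its origin is 80 mm below its top and 70 mm behind the front edge; axes as at the edge point
- stage: the stage: fixed white block, blue foot 120 x 100 mm. Dark steel channel on top, 44 mm wide (2 mm spare each side), floor 45 to 60 mm above the table, rails 6 mm high, flaring over its first 22 mm from 66 mm wide at the mouth. Bridge across it 12 to 24 mm before the end stop, underside 10, top 14 mm over the floor. Origin 60 mm below the floor, 30 mm beyond the seat point along x
Not all that is in view belongs to the job. What is meant by the plate is not blue, green or purple, and is the larger of those in its own colour.

How it is judged (in metres and radians):
On the way, in this order (a step that is already met when the one before it is completed fails the run):
1. the plate lies flat on the deck with about 25 mm or more of one end out over the front edge (x of plate in the frame of deck_edge between 0 and 0.035 m and y of plate in the frame of deck_edge between -0.11 and 0.11 m and z of plate in the frame of deck_edge between -0.003 and 0.003 m and angle between plate's own z axis and vertical below 0.06 rad and angle between the x axis of plate and the x axis of deck_edge, either way round below 0.5 rad and contact force between plate and deck above 0.1 N), for 0.2 s.
2. the plate is held by the fingers, clear of the deck and roughly level (contact force between the fingers and plate above 2 N and contact force between plate and deck below 0.01 N and angle between plate's own z axis and vertical below 0.35 rad and height (world z) of plate above 0.055 m), for 0.2 s.
At the end, for the whole second after the job is handed in: the plate lies at rest and flat (within 0.05 rad) in the stage's channel, its end within 3 mm of the end stop, released (x of plate in the frame of stage_seat between -0.003 and 0.003 m and y of plate in the frame of stage_seat between -0.004 and 0.004 m and z of plate in the frame of stage_seat between -0.003 and 0.003 m and angle between plate's own z axis and vertical below 0.05 rad and angle between the x axis of plate and the x axis of stage_seat, either way round below 0.08 rad and linear speed of plate below 0.02 m/s); the robot touches nothing.
It fails at once if the plate is pressed against the deck, or the fingers against the deck, with more than 40 N (contact force between any of plate, the fingers and deck above 40 N).
It fails at once if the plate is pushed against the stage, or the fingers against the stage, with more than 40 N (contact force between any of plate, the fingers and stage above 40 N).
It fails at once if the plate is dropped or stood on its edge (height (world z) of plate below 0.03 m or angle between plate's own z axis and vertical above 0.8 rad).
It fails at once if a small thing on the deck is shifted by more than 25 mm or tipped (distance of any of jar, lens_ring, weight from where it was at the start of the episode above 0.025 m or angle between any of jar, lens_ring, weight's own z axis and vertical above 0.5 rad).
It also fails if it takes over 72 s, if anything falls off the work surface, if the arm or the gripper's body presses on something with over 40 N, if the wrist force passes 120 N, or if a joint passes its speed limit or range.

## Working session

There is one attempt and no reset: what is moved stays moved. The work goes in short steps, Python scripts to look and compute and a tool call to move; the robot and the scene stay as the last step left them, time stands still between calls to the robot, and variables do not carry over. Pictures are saved under pics/ and viewed, at most 10 in all, crops included, and the job is handed in when it is done.

Besides the shell and the picture viewer there is one more tool, called after "Call:" as name(argument=value, ...), one argument or row to a line, values as JSON. send_rows: Moves the arm, as the interface text tells. Shift numbers are shares of 800 mm and turn numbers shares of 90 degrees, none past 1 either way. Its arguments: {"type":"object","properties":{"deltas":{"type":"array","items":{"type":"array"}},"gripper":{"type":"number"}},"required":["deltas"]}

```bash
mkdir -p pics; ls
python3 - <<'E'
from plant import ctrl
import cv2
print(ctrl.get_obs())
for n in("top","side"):
    p=ctrl.snapshot(n)
    cv2.imwrite(f"pics/{n}0.png",p["color"][:,:,::-1])
    print({k:v for k,v in p.items() if k!="color"})
    for t in("plate","deck","stage","jar","lens_ring","weight"):
        print(t,[(d["xy"],round(d["conf"],2)) for d in ctrl.cut_out(p,t)])
E
```

```text
pics
{'clock': 0.0, 'joint_pos': array([-5.72911056e+01,  2.05923506e+01,  6.32516418e-01, -1.93241494e-02,
       -7.01347376e+01, -1.65075308e+01]), 'qvel': array([ 0.00718534,  0.00962208,  0.04220877,  0.00627748, -0.00542165,
        0.01972476]), 'tau': array([-2.40064801e-03, -5.82717848e+01,  2.93063021e+01,  6.99699238e+00,
        7.01095909e-03, -1.50698093e-04]), 'tool_pos': array([ 0.18821371, -0.64783083,  0.29120521]), 'orientation': array([ 1.79904164e+02, -9.45730241e-03, -1.63805210e+02]), 'force': array([-0.67481074,  0.23132345, -0.61756035]), 'moment': array([ 0.01185648, -0.00590318,  0.00132136]), 'gripper_force': 0.0, 'opening': 0.08770116947659046}
{'vertical_fov': 50.29433385917516, 'cx': 255.34037863565248, 'cy': 193.76581869524378, 'k1': -0.06361342063296122, 'rvec': array([ 2.15728893, -2.16543408,  0.13262012]), 'tvec': array([-0.08171351,  0.59462561,  1.21320269]), 'shot': 1}
plate [([0.7057, 0.4044], 0.8), ([0.5793, 0.6781], 0.79), ([0.4506, 0.6549], 0.64), ([0.4285, 0.4734], 0.63), ([0.5506, 0.4891], 0.61)]
deck [([0.5727, 0.4656], 0.74), ([0.6291, 0.5362], 0.38)]
stage [([0.3406, 0.488], 0.97)]
jar [([0.5104, 0.382], 0.65)]
lens_ring [([0.55, 0.4872], 0.56)]
weight []
{'vertical_fov': 43.496422609870805, 'cx': 252.91017108070238, 'cy': 195.64032832615703, 'k1': -0.03485239488416027, 'rvec': array([ 2.42149821, -0.03192383,  0.03154357]), 'tvec': array([-0.57388962, -0.01822287,  1.1721529 ]), 'shot': 2}
plate [([0.6445, 0.9076], 0.9), ([0.3762, 0.4854], 0.86), ([0.5219, 0.5565], 0.64), ([0.6395, 0.4953], 0.61), ([0.3361, 0.6651], 0.56), ([0.5293, 0.4594], 0.53)]
deck [([0.5584, 0.6096], 0.7), ([0.6479, 0.6672], 0.23)]
stage [([0.5168, 0.3411], 0.72)]
jar [([0.6361, 0.4958], 0.56)]
lens_ring [([0.4822, 0.6766], 0.49)]
weight [([0.6471, 0.6622], 0.54)]
```

View pics/top0.png

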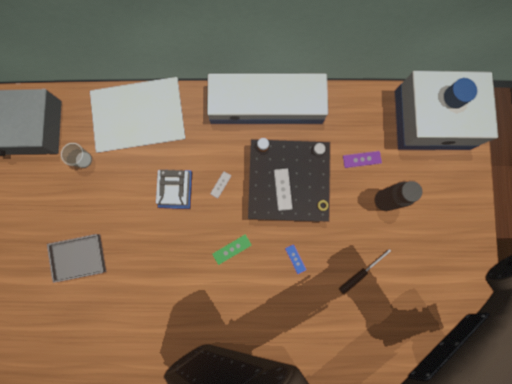

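View pics/side0.png

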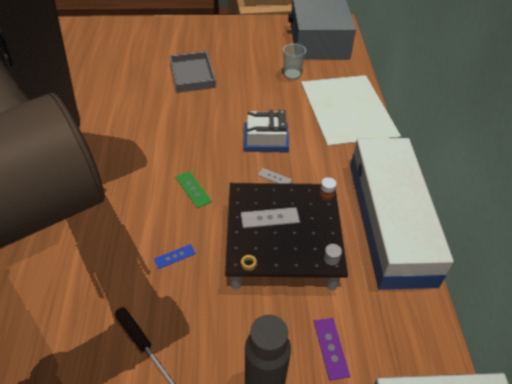

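```bash
cat > h.py <<'E'
import numpy as np, cv2
from plant import ctrl
def cam(p):
    f=p["color"].shape[0]/2/np.tan(np.radians(p["vertical_fov"]/2))
    return np.array([[f,0,p["cx"]],[0,f,p["cy"]],[0,0,1]]),np.array([p["k1"],0,0,0,0.])
def proj(p,P):
    K,D=cam(p); return cv2.projectPoints(np.asarray(P,float).reshape(-1,1,3),p["rvec"],p["tvec"],K,D)[0].reshape(-1,2)
def unproj(p,uv,z):
    K,D=cam(p); n=cv2.undistortPoints(np.asarray(uv,float).reshape(-1,1,2),K,D).reshape(-1,2)
    R=cv2.Rodrigues(p["rvec"])[0]; C=-R.T@p["tvec"]
    d=np.c_[n,np.ones(len(n))]@R
    return C+d*((z-C[2])/d[:,2])[:,None]
E
python3 - <<'E'
from h import *
t=ctrl.snapshot("top");s=ctrl.snapshot("side")
import pickle; pickle.dump((t,s),open("p0.pkl","wb"))
def crop(p,x,y,w,h,k): return cv2.resize(p["color"][y:y+h,x:x+w,::-1],None,fx=k,fy=k,interpolation=cv2.INTER_CUBIC)
cv2.imwrite("pics/deck.png",np.hstack([crop(t,240,130,100,100,4),crop(s,220,170,133,133,3)[:400]]))
cv2.imwrite("pics/stage.png",np.hstack([crop(t,150,160,50,55,8),crop(s,240,105,54,60,7)[:420].copy() if 0 else cv2.resize(crop(s,240,105,54,60,7),(396,440))]))
E
```

```text
Traceback (most recent call last):
ValueError: all the input array dimensions except for the concatenation axis must match exactly, but along dimension 0, the array at index 0 has size 400 and the array at index 1 has size 399
```

Run:
```python
from h import *
import pickle; t,s=pickle.load(open("p0.pkl","rb"))
def crop(p,x,y,w,h,k): return cv2.resize(p["color"][y:y+h,x:x+w,::-1],None,fx=k,fy=k,interpolation=cv2.INTER_CUBIC)
cv2.imwrite("pics/deck.png",np.hstack([crop(t,240,130,100,100,4),crop(s,220,175,133,133,3)[[*range(399),398]]]))
cv2.imwrite("pics/stage.png",np.hstack([crop(t,150,160,50,55,8),crop(s,242,105,50,55,8)]))
```

```text
(no output)
```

View pics/deck.png

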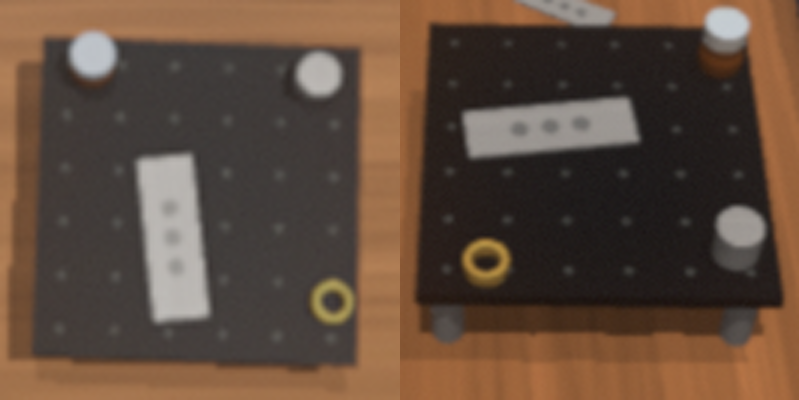

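View pics/stage.png

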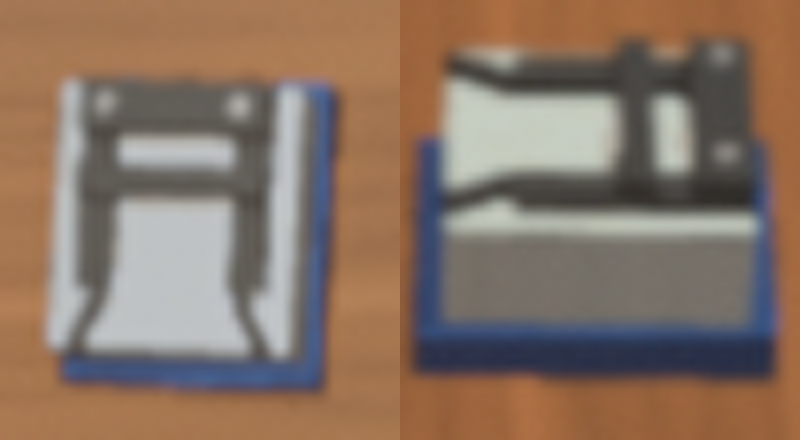

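Top view: the steel strip on the deck at (283,189), against a smaller grey one on the table at (221,184). The blue, green and purple ones are excluded by colour. The strip on the deck is the larger grey one, has three spots and lies on the deck, so it is the plate (confirmed in the crop). The ring is at (323,205), jar at (263,145), weight at (320,149) and the stage at (174,188) with its channel mouth towards the robot.

```bash
cat > fit.py <<'E'
from h import *
import pickle; t,s=pickle.load(open("p0.pkl","rb"))
from scipy.optimize import least_squares
def T(c,k,x,y): return (np.array(c,float)+.5)/k-.5+[x,y]
dt=T([(46,38),(358,48),(356,364),(36,355)],4,240,130)   # +x+y, +x-y, -x-y, -x+y
ds=T([(30,24),(345,30)],3,220,175)                      # -x+y, +x+y
pt=T([(136,159),(192,153),(210,317),(153,323)],4,240,130)
ps=T([(230,97),(240,143),(70,158),(62,112)],3,220,175)
def pts(q,P):
    c,n=np.cos(q[2]),np.sin(q[2]); P=np.asarray(P,float)
    return np.c_[q[0]+c*P[:,0]-n*P[:,1],q[1]+n*P[:,0]+c*P[:,1],q[3]+P[:,2]]
for p in(t,s): R=cv2.Rodrigues(p["rvec"])[0]; print("cam",-R.T@p["tvec"])
def fit(P,a,q0,nm):
    f=lambda q:np.concatenate([(proj(p,pts(q,[P[i] for i in ix]))-uv).ravel() for p,ix,uv in a])
    r=least_squares(f,q0,x_scale=.01,diff_step=1e-4); print(nm,r.x.round(4),"deg",np.degrees(r.x[2]).round(2)); print(r.fun.reshape(-1,2).round(1).tolist()); return r.x
D=[(.24,.12,0),(.24,-.12,0),(0,-.12,0),(0,.12,0)]
qd=fit(D,[(t,[0,1,2,3],dt),(s,[3,0],ds)],[.5,-.1,.01,.07],"deck_edge")
L=[(.06,.02,0),(.06,-.02,0),(-.06,-.02,0),(-.06,.02,0)]
qp=fit(L,[(t,[0,1,2,3],pt),(s,[0,1,2,3],ps)],[.6,-.1,.01,.07],"plate top")
# stage: rail-top points (z 6): mouth flare ends, bends, bridge edges (z 14) at rails, stop foot
S=[(-.02,.033,.006),(-.02,-.033,.006),(.036,.022,.014),(.036,-.022,.014),(.048,.022,.014),(.048,-.022,.014)]
st=T([(72,348),(266,357),(116,194),(236,196),(118,166),(236,168)],8,150,160)
ss=T([(45,60),(45,205),(220,72),(222,180)],8,242,105)
qs=fit(S,[(t,range(6),st),(s,[0,1,2,3],ss)],[.6,.2,.01,.055],"stage_seat")
pickle.dump((qd,qp,qs),open("q.pkl","wb"))
for n,uv,z in(("jar",(263,145),.045),("weight",(320,149),.03),("ring",(323,205),.012)): print(n,unproj(t,[uv],qd[3]+z))
o=ctrl.get_obs(); print(o["tool_pos"],o["orientation"],o["clock"])
E
python3 fit.py
```

```text
cam [ 0.44562777 -0.07965486  1.27561299]
cam [ 0.53635362 -0.80400727  0.8772234 ]
deck_edge [ 0.513  -0.1808 -0.0369  0.0732] deg -2.11
[[-0.7, -0.5], [0.8, -0.3], [0.4, 0.3], [-1.0, -0.1], [-0.4, 0.5], [-0.0, -0.0]]
plate top [ 0.6038 -0.1652  0.0933  0.0784] deg 5.35
[[0.4, 0.1], [-0.2, 0.3], [-0.4, -0.6], [0.4, -0.8], [-0.5, 0.4], [-0.4, -0.5], [-0.2, -0.3], [0.4, 0.3]]
stage_seat [ 0.584   0.1682 -0.0481  0.0545] deg -2.76
[[1.2, -0.4], [-1.1, -0.5], [0.1, 0.1], [-0.2, 0.5], [0.2, -0.4], [0.0, 0.0], [0.4, 1.4], [-0.2, -0.3], [-0.3, 0.7], [-0.4, -1.9]]
jar [[ 0.72648989 -0.10639836  0.11821216]]
weight [[ 0.71780993 -0.2739465   0.10321216]]
ring [[ 0.55452509 -0.28178927  0.08521216]]
[ 0.18831426 -0.64815984  0.29220161] [-1.79996718e+02  2.87127716e-03 -1.63801642e+02] 0.8
```

Call:
send_rows(
  deltas=[
    [[-0.046,0.025,0],0],
    [[-0.092,0.05,0],0],
    [[-0.137,0.074,0],0],
    [[-0.183,0.099,0],0],
    [[-0.228,0.124,0],0],
  ],
  gripper=0,
)

```text
clock: 1.22
tool_pos: [0.3368, -0.5006, 0.2923]
orientation: [-180.0, 0.0, -163.8]
force: [1.1, -0.0, -0.9]
opening: 0.06
gripper_force: 0.0
```

Call:
send_rows(
  deltas=[
    [[-0.046,0.025,0],0],
    [[-0.092,0.05,0],0],
    [[-0.137,0.074,0],0],
    [[-0.183,0.099,0],0],
    [[-0.228,0.124,0],0],
  ],
)

```text
clock: 1.63
tool_pos: [0.4845, -0.3542, 0.2926]
orientation: [-180.0, 0.0, -163.8]
force: [0.5, -0.3, -0.0]
opening: 0.027
gripper_force: 0.0
```

Call:
send_rows(
  deltas=[
    [[-0.046,0.025,0],0.03],
    [[-0.092,0.05,0],0.06],
    [[-0.137,0.074,0],0.09],
    [[-0.183,0.099,0],0.12],
    [[-0.228,0.124,0],0.12],
  ],
)

```text
clock: 2.05
tool_pos: [0.632, -0.2079, 0.2925]
orientation: [-180.0, 0.0, -174.8]
force: [-0.6, -1.7, 0.1]
opening: 0.0007
gripper_force: 0.0
```

```bash
cat > go.py <<'E'
import sys
from h import *
# go.py x y z yaw : shares to reach TCP target from measured pose
o=ctrl.get_obs(); x=o["tool_pos"]; w=np.radians(o["orientation"][2])
a=np.array([float(v) for v in sys.argv[1:5]]); d=a[:3]-x
tx=np.array([np.cos(w),np.sin(w),0]); ty=np.array([np.sin(w),-np.cos(w),0])
dy=(a[3]-o["orientation"][2]+180)%360-180
print("pos",x.round(4),o["orientation"].round(2),"t",o["clock"],"F",o["force"].round(2),"open",o["opening"],"j",o["joint_pos"].round(0))
print("share",np.round([d@tx/.8,d@ty/.8,-d[2]/.8,-dy/90],4),"rows",np.linalg.norm(d)/.0417)
E
python3 go.py .685 -.1575 .17 -174.65
```

```text
pos [ 0.632  -0.2079  0.2925] [-1.7999e+02  3.0000e-02 -1.7475e+02] t 2.05 F [-0.64 -1.7   0.09] open 0.0006576984847154089 j [ -1.  20.  -1.   0. -70. -83.]
share [-0.0717  0.0567  0.1531 -0.0012] rows 3.4212717503952526
```

Call:
send_rows(
  deltas=[
    [[-0.036,0.028,0.02],0],
    [[-0.07,0.056,0.04],0],
    [[-0.072,0.057,0.09],0],
    [[-0.072,0.057,0.13],0],
    [[-0.072,0.057,0.153],0],
  ],
)

```text
clock: 2.47
tool_pos: [0.6825, -0.1576, 0.1651]
orientation: [179.9, -0.3, -174.6]
force: [-0.9, -0.7, -1.5]
opening: 0.0001
gripper_force: 0.0
```

Call:
send_rows(
  deltas=[
    [[0,0,0.01],0],
    [[0,0,0.02],0],
    [[0,0,0.03],0],
    [[0,0,0.03],0],
    [[0,0,0.03],0],
  ],
)

```text
clock: 2.88
tool_pos: [0.6842, -0.1591, 0.1467]
orientation: [-180.0, 0.1, -174.6]
force: [-0.6, 0.4, 0.8]
opening: 0.0001
gripper_force: 0.0
```

```bash
python3 go.py .685 -.1575 .142 -174.65
python3 - <<'E'
from h import *
s=ctrl.snapshot("side");cv2.imwrite("pics/s2.png",cv2.resize(s["color"][150:310,200:400,::-1],None,fx=4,fy=3.75))
E
```

```text
pos [ 0.6842 -0.1591  0.1467] [-1.7998e+02  7.0000e-02 -1.7461e+02] t 2.8833 F [-0.63  0.42  0.81] open 0.00011208483201221008 j [  3.  29.  -5.   0. -55. -87.]
share [-0.0012  0.0019  0.0059  0.0005] rows 0.1218492881316711
```

View pics/s2.png

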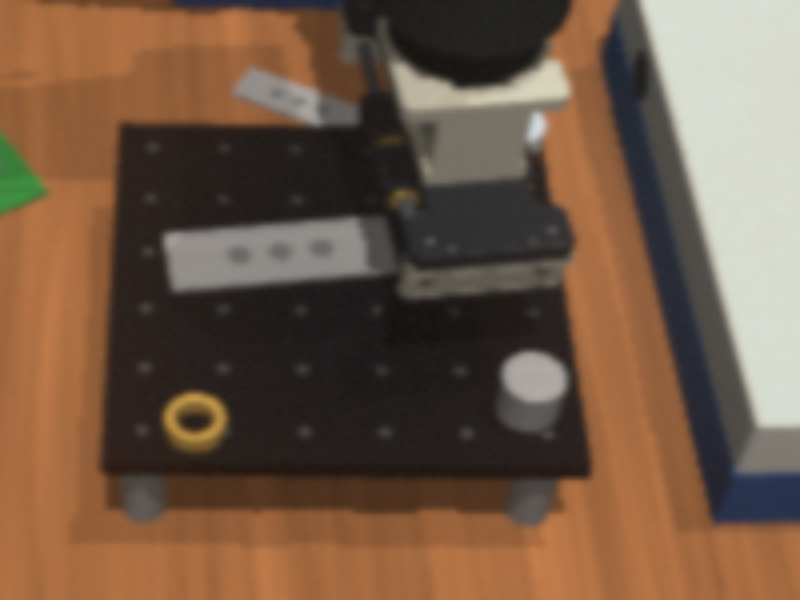

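The fingers stand behind the plate's far end at about (390,240), clear of the weight (533,390) and the jar (535,127).

Call:
send_rows(
  deltas=[
    [[0,0,0.001],0],
    [[0,0,0.002],0],
    [[0,0,0.003],0],
    [[0,0,0.004],0],
    [[0,0,0.004],0],
  ],
)

```text
clock: 3.35
tool_pos: [0.6838, -0.1589, 0.1426]
orientation: [180.0, 0.0, -174.6]
force: [0.1, -0.3, 0.7]
opening: 0.0003
gripper_force: 0.0
```

Call:
send_rows(
  deltas=[
    [[0,0,0.0006],0],
    [[0,0,0.0012],0],
    [[0,0,0.0012],0],
    [[0,0,0.0012],0],
    [[0,0,0.0012],0],
  ],
)

```text
clock: 3.77
tool_pos: [0.6838, -0.1588, 0.1425]
orientation: [-180.0, 0.0, -174.6]
force: [-2.0, 0.7, 5.5]
opening: 0.0003
gripper_force: 2.9
```

Call:
send_rows(
  deltas=[
    [[0,0,0.0006],0],
    [[0,0,0.0012],0],
    [[0,0,0.0012],0],
    [[0,0,0.0012],0],
    [[0,0,0.0012],0],
  ],
)

```text
clock: 4.18
tool_pos: [0.6838, -0.1589, 0.1425]
orientation: [-180.0, 0.0, -174.6]
force: [-4.8, 1.9, 11.6]
opening: 0.0006
gripper_force: 5.5
```

Call:
send_rows(
  deltas=[
    [[0,0,-0.0034],0],
    [[0,0,-0.0034],0],
    [[0.004,0,-0.0034],0],
    [[0.008,0,-0.0034],0],
    [[0.012,0,-0.0034],0],
  ],
)

```text
clock: 4.6
tool_pos: [0.6737, -0.1598, 0.1428]
orientation: [180.0, -0.0, -174.6]
force: [0.4, 0.2, -0.1]
opening: 0.0003
gripper_force: 0.0
```

Call:
send_rows(
  deltas=[
    [[0.004,0,0],0],
    [[0.008,0,0],0],
    [[0.012,0,0],0],
    [[0.016,0,0],0],
    [[0.02,0,0],0],
  ],
)

```text
clock: 5.02
tool_pos: [0.658, -0.1614, 0.1434]
orientation: [-180.0, 0.0, -174.6]
force: [0.5, -0.9, 0.2]
opening: 0.0005
gripper_force: 0.2
```

```bash
cat > pl.py <<'E'
from h import *
import pickle
qd,qp,qs=pickle.load(open("q.pkl","rb"))
zt=float(__import__("sys").argv[1])
for n in("top","side"):
    p=ctrl.snapshot(n)
    best=None
    for d in ctrl.cut_out(p,"plate"):
        uv=np.array(d["xy"])*[512,384]; m=d["pixels"]; X=unproj(p,[uv],zt)[0]
        c=p["color"][m].mean(0)
        if max(c)-min(c)>35 or m.sum()<150: continue
        r=cv2.minAreaRect(unproj(p,np.argwhere(m)[:,::-1],zt)[:,:2].astype(np.float32)*1000)
        e=r[0][0]/1000-qd[0],r[0][1]/1000-qd[1]; co,si=np.cos(qd[2]),np.sin(qd[2])
        print(n,round(d["conf"],2),X.round(3),"rect",np.round(r[0]),np.round(r[1]),round(r[2],1),"edge-frame",np.round([co*e[0]+si*e[1],-si*e[0]+co*e[1]],4))
    cv2.imwrite(f"pics/_{n}.png",p["color"][:,:,::-1])
E
python3 pl.py .0785
```

```text
top 0.56 [ 0.58  -0.174  0.079] rect [ 582. -167.] [107.  40.] 5.3 edge-frame [0.0687 0.0165]
side 0.67 [ 0.576 -0.166  0.079] rect [ 584. -168.] [115.  47.] 3.2 edge-frame [0.0701 0.0152]
```

Call:
send_rows(
  deltas=[
    [[0.005,0,0],0],
    [[0.01,0,0],0],
    [[0.015,0,0],0],
    [[0.02,0,0],0],
    [[0.025,0,0],0],
  ],
)

```text
clock: 5.63
tool_pos: [0.6379, -0.1632, 0.1433]
orientation: [180.0, -0.0, -174.6]
force: [0.1, -0.1, 1.0]
opening: 0.0005
gripper_force: 0.2
```

Call:
send_rows(
  deltas=[
    [[0.005,0,0],0],
    [[0.01,0,0],0],
    [[0.015,0,0],0],
    [[0.02,0,0],0],
    [[0.025,0,0],0],
  ],
)

```text
clock: 6.05
tool_pos: [0.6181, -0.1651, 0.1434]
orientation: [-180.0, 0.0, -174.6]
force: [-0.1, -0.1, -0.3]
opening: 0.0003
gripper_force: 0.2
```

```bash
python3 pl.py .0795
```

```text
top 0.7 [0.606 0.19  0.079] rect [607. 180.] [ 53. 113.] 88.5 edge-frame [0.0809 0.3638]
top 0.61 [ 0.542 -0.166  0.079] rect [ 540. -170.] [101.  40.] 5.1 edge-frame [0.0264 0.0115]
side 0.89 [ 0.533 -0.169  0.08 ] rect [ 541. -171.] [108.  45.] 2.8 edge-frame [0.0279 0.0104]
```

Call:
send_rows(
  deltas=[
    [[0.004,0,0],0],
    [[0.008,0,0],0],
    [[0.012,0,0],0],
    [[0.016,0,0],0],
    [[0.016,0,0],0],
  ],
)

```text
clock: 6.67
tool_pos: [0.605, -0.1663, 0.1433]
orientation: [180.0, -0.0, -174.6]
force: [-0.8, -0.1, -0.7]
opening: 0.0005
gripper_force: 0.0
```

Call:
send_rows(
  deltas=[
    [[-0.005,0,0],0],
    [[-0.015,0,0],0],
    [[-0.015,0,-0.03],0],
    [[-0.015,0,-0.07],0],
    [[-0.015,0,-0.1],0],
  ],
  gripper=0.8,
)

```text
clock: 7.08
tool_pos: [0.6188, -0.1652, 0.2249]
orientation: [-180.0, 0.0, -174.6]
force: [0.3, -0.2, 0.4]
opening: 0.0279
gripper_force: 0.0
```

Call:
send_rows(
  deltas=[
    [[0,0,-0.05],0],
    [[-0.05,0,-0.1],0],
    [[-0.1,0,-0.12],0],
    [[-0.12,0,-0.12],0],
    [[-0.12,0,-0.12],0],
  ],
)

```text
clock: 7.5
tool_pos: [0.7185, -0.1555, 0.3204]
orientation: [-179.9, 0.2, -174.5]
force: [-0.9, 1.4, -2.3]
opening: 0.0616
gripper_force: 0.0
```

```bash
python3 pl.py .0795
python3 - <<'E'
import cv2,numpy as np
a=cv2.imread("pics/_top.png")[130:250,230:350];b=cv2.imread("pics/_side.png")[170:290,200:320]
cv2.imwrite("pics/c.png",cv2.resize(np.hstack([a,b]),None,fx=3.3,fy=3.3,interpolation=cv2.INTER_CUBIC))
E
```

```text
top 0.91 [ 0.534 -0.174  0.079] rect [ 536. -171.] [119.  40.] 4.9 edge-frame [0.0222 0.0109]
side 0.92 [ 0.536 -0.176  0.08 ] rect [ 536. -171.] [122.  44.] 3.7 edge-frame [0.0222 0.0101]
side 0.76 [ 0.618 -0.046  0.079] rect [619. -48.] [29. 77.] 60.9 edge-frame [0.1013 0.1368]
```

View pics/c.png

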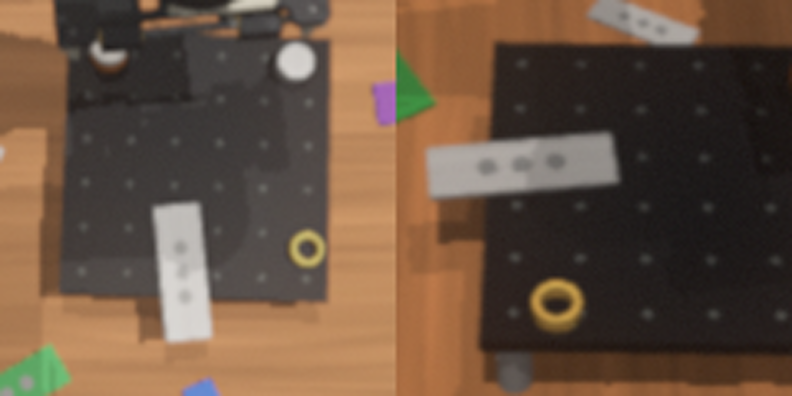

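The plate lies flat with about 39 mm over the front edge (top crop: end at (188,340), edge at row 297), and the bystanders are untouched. Next I grip it by the end.

```bash
python3 go.py .4925 -.1752 .21 -175
```

```text
pos [ 0.7131 -0.156   0.3184] [ 1.7999e+02 -9.0000e-02 -1.7460e+02] t 7.7 F [-0.22  0.21  0.45] open 0.06924760516838586 j [  3.  25.  11.  -0. -76. -87.]
share [0.2768 0.0021 0.1355 0.0045] rows 5.912384874873375
```

Call:
send_rows(
  deltas=[
    [[0.05,0,0.0],0],
    [[0.1,0.001,0.0],0],
    [[0.15,0.001,0.02],0],
    [[0.195,0.002,0.04],0],
    [[0.24,0.002,0.06],0],
  ],
)

```text
clock: 8.12
tool_pos: [0.519, -0.1728, 0.271]
orientation: [180.0, 0.0, -174.6]
force: [0.3, 0.8, 0.0]
opening: 0.0702
gripper_force: 0.0
```

Call:
send_rows(
  deltas=[
    [[0.03,0,0.02],0],
    [[0.037,0,0.06],0],
    [[0.037,0,0.075],0],
    [[0.037,0,0.075],0],
    [[0.037,0,0.075],0],
  ],
)

```text
clock: 8.53
tool_pos: [0.492, -0.1756, 0.2117]
orientation: [-180.0, -0.0, -174.6]
force: [0.3, 0.0, 1.3]
opening: 0.0703
gripper_force: 0.0
```

```bash
python3 go.py .4925 -.1752 .125 -175
```

```text
pos [ 0.492  -0.1756  0.2117] [-1.7998e+02 -3.0000e-02 -1.7459e+02] t 8.5333 F [0.28 0.02 1.29] open 0.0702546701048472 j [  2.  10. -25.   0. -55. -87.]
share [-0.0007  0.0004  0.1084  0.0045] rows 2.078822439813571
```

Call:
send_rows(
  deltas=[
    [[0,0,0.03],0.003],
    [[0,0,0.06],0.003],
    [[0,0,0.09],0.003],
    [[0,0,0.108],0.003],
    [[0,0,0.108],0.003],
  ],
)

```text
clock: 8.95
tool_pos: [0.4918, -0.1753, 0.1233]
orientation: [180.0, -0.2, -174.9]
force: [-0.7, 0.2, -0.1]
opening: 0.07
gripper_force: 0.0
```

Call:
send_rows(
  deltas=[
    [[0,0,0],0],
    [[0,0,0],0],
    [[0,0,0],0],
    [[0,0,0],0],
    [[0,0,0],0],
  ],
  gripper=0.4,
)

```text
clock: 9.37
tool_pos: [0.493, -0.1753, 0.126]
orientation: [-180.0, 0.1, -174.9]
force: [-0.8, 0.5, -0.3]
opening: 0.0423
gripper_force: 0.2
```

Call:
send_rows(
  deltas=[
    [[0,0,0],0],
    [[0,0,0],0],
    [[0,0,0],0],
    [[0,0,0],0],
    [[0,0,0],0],
  ],
)

```text
clock: 9.78
tool_pos: [0.4929, -0.1754, 0.1253]
orientation: [-180.0, 0.0, -174.9]
force: [-0.6, 0.3, 4.2]
opening: 0.0388
gripper_force: 30.0
```

Call:
send_rows(
  deltas=[
    [[0,0,-0.002],0],
    [[0,0,-0.006],0],
    [[0,0,-0.012],0],
    [[0,0,-0.02],0],
    [[0,0,-0.03],0],
  ],
)

```text
clock: 10.2
tool_pos: [0.492, -0.1754, 0.1491]
orientation: [180.0, -0.1, -174.9]
force: [-0.3, -0.3, -1.3]
opening: 0.039
gripper_force: 30.0
```

Call:
send_rows(
  deltas=[
    [[0,0,-0.01],0],
    [[0,0,-0.02],0],
    [[0,0,-0.03],0],
    [[0,0,-0.035],0],
    [[0,0,-0.035],0],
  ],
)

```text
clock: 10.62
tool_pos: [0.4931, -0.1754, 0.1784]
orientation: [-180.0, 0.1, -174.9]
force: [-0.7, -0.1, -0.7]
opening: 0.0386
gripper_force: 30.0
```

```bash
python3 go.py .43 .1 .18 -182.8; python3 pl.py .131;python3 - <<'E'
import cv2,numpy as np
a=cv2.imread("pics/_top.png")[130:250,230:350];b=cv2.imread("pics/_side.png")[140:260,190:310]
cv2.imwrite("pics/d.png",cv2.resize(np.hstack([a,b]),None,fx=3.3,fy=3.3,interpolation=cv2.INTER_CUBIC))
E
```

```text
pos [ 0.4931 -0.1754  0.1784] [-1.7998e+02  1.3000e-01 -1.7486e+02] t 10.6167 F [-0.68 -0.09 -0.69] open 0.03855861360911621 j [  2.  12. -27.   0. -50. -87.]
share [ 0.0477  0.3499 -0.0021  0.0883] rows 6.775314340419791
top 0.59 [0.612 0.018 0.131] rect [610.  14.] [26. 74.] 59.6 edge-frame [0.0901 0.1986]
side 0.88 [ 0.565 -0.166  0.131] rect [ 566. -170.] [60. 47.] 7.3 edge-frame [0.0523 0.0129]
side 0.73 [ 0.613 -0.091  0.131] rect [614. -97.] [25. 71.] 60.1 edge-frame [0.0982 0.0873]
```

View pics/d.png

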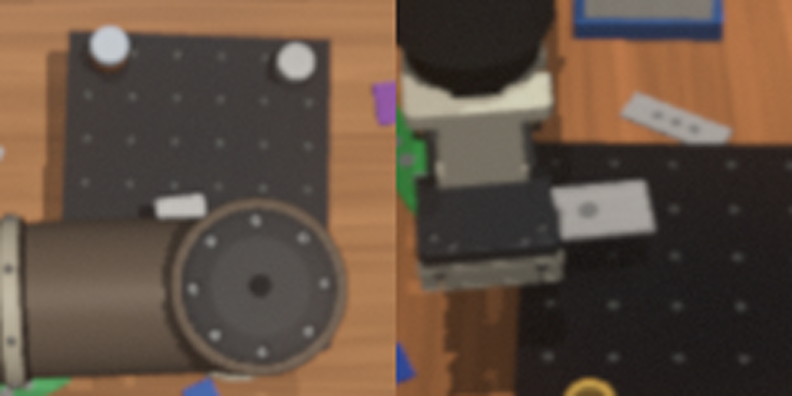

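Call:
send_rows(
  deltas=[
    [[0,0.02,0],0],
    [[-0.004,0.06,0],0],
    [[-0.008,0.105,0],0],
    [[-0.01,0.15,0],0],
    [[-0.012,0.195,0],0],
  ],
)

```text
clock: 11.23
tool_pos: [0.4876, -0.0179, 0.1765]
orientation: [-180.0, -0.0, -174.9]
force: [-0.5, 0.6, -1.2]
opening: 0.039
gripper_force: 29.9
```

Call:
send_rows(
  deltas=[
    [[-0.002,0.045,0],0.02],
    [[-0.004,0.09,0],0.04],
    [[-0.005,0.135,0],0.06],
    [[-0.006,0.18,0],0.08],
    [[-0.007,0.22,0],0.088],
  ],
)

```text
clock: 11.65
tool_pos: [0.4773, 0.1587, 0.1766]
orientation: [-180.0, -0.0, 177.1]
force: [0.3, -0.2, -1.1]
opening: 0.0387
gripper_force: 30.0
```

```bash
python3 go.py .4771 .1733 .14 177.24
```

```text
pos [0.4773 0.1587 0.1766] [-1.7998e+02 -2.0000e-02  1.7714e+02] t 11.65 F [ 0.31 -0.19 -1.11] open 0.03867849392283202 j [  41.   11.  -30.   -0.  -50. -134.]
share [ 0.0012  0.0183  0.0458 -0.0011] rows 0.9460779563976934
```

Call:
send_rows(
  deltas=[
    [[0,0.01,0],0],
    [[0.001,0.018,0.01],0],
    [[0.001,0.018,0.03],0],
    [[0.001,0.018,0.05],0],
    [[0.001,0.018,0.058],0],
  ],
)

```text
clock: 12.07
tool_pos: [0.4765, 0.1696, 0.1279]
orientation: [-179.9, -0.2, 177.2]
force: [-0.6, -0.3, -0.6]
opening: 0.039
gripper_force: 30.0
```

Call:
send_rows(
  deltas=[
    [[0,0,0],0],
    [[0,0,0],0],
    [[0,0,0],0],
    [[0,0,0],0],
    [[0,0,0],0],
  ],
)

```text
clock: 12.48
tool_pos: [0.4782, 0.1711, 0.1313]
orientation: [179.9, 0.1, 177.2]
force: [-0.5, 0.1, -1.5]
opening: 0.0392
gripper_force: 30.0
```

```bash
python3 go.py .4771 .1733 .12 177.24
python3 - <<'E'
from h import *
t=ctrl.snapshot("top");s=ctrl.snapshot("side")
k=6
def crop(p,x,y,w,h): return cv2.resize(p["color"][y:y+h,x:x+w,::-1],None,fx=k,fy=k,interpolation=cv2.INTER_CUBIC)
cv2.imwrite("pics/e.png",np.hstack([crop(t,145,155,65,70),crop(s,230,95,65,70)]))
E
```

```text
pos [0.4782 0.1711 0.1313] [1.7995e+02 6.0000e-02 1.7720e+02] t 12.4833 F [-0.45  0.14 -1.48] open 0.03923229780451142 j [  42.   15.  -32.    0.  -43. -135.]
share [ 0.0015  0.0026  0.0141 -0.0004] rows 0.2767757302990719
```

View pics/e.png

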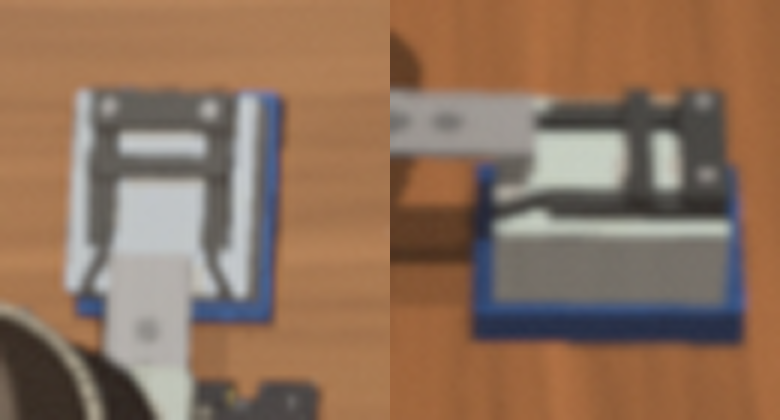

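Run:
```python
from h import *
t=ctrl.snapshot("top"); f=lambda L,z:unproj(t,(np.array(L,float)+.5)/6-.5+[145,155],z).round(4)
print("plate front",f([(110,253),(190,256)],.0855).tolist())
print("rails",f([(117,190),(206,190)],.0625).tolist(),"bridge",f([(117,178),(205,178)],.070).tolist(),"stop",f([(118,128),(205,130)],.066).tolist())
# fine: grey profile along row across rails
g=t["color"].astype(int).sum(2)//3
for r in(185,187,189): print(r,g[r,158:188].tolist())
for r in(199,200): print(r,g[r,158:188].tolist())
```

```text
plate front [[0.5805, 0.1876, 0.0855], [0.5789, 0.1482, 0.0855]]
rails [[0.6148, 0.19, 0.0625], [0.6146, 0.1452, 0.0625]] bridge [[0.6198, 0.1884, 0.07], [0.6196, 0.1445, 0.07]] stop [[0.6456, 0.1894, 0.066], [0.6444, 0.1457, 0.066]]
185 [189, 151, 103, 86, 88, 89, 118, 163, 171, 170, 171, 171, 170, 169, 170, 169, 169, 170, 170, 170, 158, 110, 81, 81, 78, 125, 188, 199, 188, 135]
187 [189, 151, 106, 93, 92, 99, 140, 185, 196, 196, 196, 196, 197, 197, 197, 196, 196, 196, 197, 194, 175, 122, 94, 92, 91, 130, 188, 197, 185, 132]
189 [189, 149, 104, 92, 93, 99, 140, 185, 195, 196, 196, 196, 196, 196, 195, 196, 196, 196, 196, 194, 173, 121, 95, 94, 92, 130, 188, 195, 174, 125]
199 [190, 161, 115, 107, 144, 165, 173, 176, 177, 176, 177, 176, 175, 177, 176, 176, 177, 173, 172, 186, 185, 147, 108, 137, 186, 197, 197, 189, 145, 105]
200 [179, 138, 107, 137, 172, 174, 174, 176, 177, 177, 176, 176, 175, 176, 176, 177, 176, 173, 167, 183, 188, 173, 124, 116, 166, 193, 198, 189, 146, 103]
```

Call:
send_rows(
  deltas=[
    [[0,0,0.006],0],
    [[0,0,0.012],0],
    [[0,0,0.018],0],
    [[0,0,0.024],0],
    [[0,0,0.026],0],
  ],
)

```text
clock: 13.05
tool_pos: [0.4775, 0.1708, 0.1087]
orientation: [-179.9, -0.1, 177.2]
force: [0.0, -0.3, -0.0]
opening: 0.0392
gripper_force: 30.0
```

Call:
send_rows(
  deltas=[
    [[0,0,0.001],0],
    [[0,0,0.0025],0],
    [[0,0,0.0025],0],
    [[0,0,0.0025],0],
    [[0,0,0.0025],0],
  ],
)

```text
clock: 13.47
tool_pos: [0.4779, 0.1712, 0.108]
orientation: [180.0, 0.0, 177.2]
force: [0.5, -0.2, -0.5]
opening: 0.0392
gripper_force: 29.9
```

Call:
send_rows(
  deltas=[
    [[0,0,0.0012],0],
    [[0,0,0.0012],0],
    [[0,0,0.0012],0],
    [[0,0,0.0012],0],
    [[0,0,0.0012],0],
  ],
)

```text
clock: 13.88
tool_pos: [0.478, 0.1712, 0.1069]
orientation: [180.0, 0.0, 177.2]
force: [0.6, -0.7, -0.0]
opening: 0.039
gripper_force: 29.9
```

Call:
send_rows(
  deltas=[
    [[0,0,0.0012],0],
    [[0,0,0.0012],0],
    [[0,0,0.0012],0],
    [[0,0,0.0012],0],
    [[0,0,0.0012],0],
  ],
)

```text
clock: 14.3
tool_pos: [0.478, 0.1712, 0.1059]
orientation: [180.0, 0.0, 177.2]
force: [1.0, 0.3, 0.5]
opening: 0.0389
gripper_force: 30.0
```

Call:
send_rows(
  deltas=[
    [[0,0,0.0012],0],
    [[0,0,0.0012],0],
    [[0,0,0.0012],0],
    [[0,0,0.0012],0],
    [[0,0,0.0012],0],
  ],
)

```text
clock: 14.72
tool_pos: [0.4779, 0.1711, 0.1049]
orientation: [180.0, 0.0, 177.2]
force: [1.0, -0.3, -0.0]
opening: 0.0388
gripper_force: 30.0
```

Call:
send_rows(
  deltas=[
    [[0,0,0.0012],0],
    [[0,0,0.0012],0],
    [[0,0,0.0012],0],
    [[0,0,0.0012],0],
    [[0,0,0.0012],0],
  ],
)

```text
clock: 15.13
tool_pos: [0.4779, 0.1711, 0.1039]
orientation: [180.0, 0.0, 177.2]
force: [0.9, 0.4, 1.4]
opening: 0.0389
gripper_force: 30.0
```

Call:
send_rows(
  deltas=[
    [[0,0,0.0012],0],
    [[0,0,0.0012],0],
    [[0,0,0.0012],0],
    [[0,0,0.0012],0],
    [[0,0,0.0012],0],
  ],
)

```text
clock: 15.55
tool_pos: [0.4778, 0.1711, 0.103]
orientation: [-180.0, -0.0, 177.2]
force: [0.9, 0.4, 2.0]
opening: 0.0387
gripper_force: 30.0
```

```bash
python3 -c "
from h import *
o=ctrl.get_obs();print(o['force'],o['moment'],o['tool_pos'])"
```

```text
[0.93788434 0.40092395 1.99430156] [ 0.16843609 -0.26022598  0.09524188] [0.47782646 0.1710739  0.10295696]
```

Call:
send_rows(
  deltas=[
    [[0,0,0.001],0],
    [[0,0,0.001],0],
    [[0,0,0.001],0],
    [[0,0,0.001],0],
    [[0,0,0.001],0],
  ],
)

```text
clock: 15.97
tool_pos: [0.4778, 0.1711, 0.1022]
orientation: [-180.0, -0.0, 177.2]
force: [-0.1, 0.0, 1.2]
opening: 0.0385
gripper_force: 30.0
```

```bash
python3 -c "
from h import *
o=ctrl.get_obs();print(o['force'],o['moment'],o['tool_pos'])"
```

```text
[-0.13629668  0.04041325  1.17051547] [ 0.17664915 -0.17943824  0.06832894] [0.47782011 0.17109703 0.1021714 ]
```

Call:
send_rows(
  deltas=[
    [[0,0,-0.0025],0],
    [[-0.004,0,-0.0025],0],
    [[-0.009,0,-0.0025],0],
    [[-0.014,0,-0.0025],0],
    [[-0.018,0,-0.0025],0],
  ],
)

```text
clock: 16.38
tool_pos: [0.4927, 0.1703, 0.1041]
orientation: [-180.0, -0.0, 177.2]
force: [-0.8, 0.3, 0.4]
opening: 0.0389
gripper_force: 30.0
```

Call:
send_rows(
  deltas=[
    [[-0.004,0,0],0],
    [[-0.008,0,0],0],
    [[-0.012,0,0],0],
    [[-0.016,0,0],0],
    [[-0.016,0,0],0],
  ],
)

```text
clock: 16.8
tool_pos: [0.5058, 0.1699, 0.1043]
orientation: [180.0, 0.0, 177.2]
force: [1.0, -0.0, 1.8]
opening: 0.0391
gripper_force: 30.0
```

```bash
python3 -c "
from h import *
o=ctrl.get_obs();print(o['force'],o['moment'],o['tool_pos'],o['orientation'])"
```

```text
[ 1.03935366 -0.04860483  1.82290744] [ 0.00048806 -0.43732273  0.02392248] [0.50584067 0.16992516 0.10428169] [1.79985121e+02 3.83134074e-02 1.77213076e+02]
```

Call:
send_rows(
  deltas=[
    [[-0.004,0,0],0],
    [[-0.008,0,0],0],
    [[-0.012,0,0],0],
    [[-0.016,0,0],0],
    [[-0.016,0,0],0],
  ],
)

```text
clock: 17.22
tool_pos: [0.5186, 0.1693, 0.1043]
orientation: [180.0, 0.0, 177.2]
force: [0.1, 1.8, 3.0]
opening: 0.0391
gripper_force: 30.0
```

Call:
send_rows(
  deltas=[
    [[-0.004,0,0],0],
    [[-0.008,0,0],0],
    [[-0.012,0,0],0],
    [[-0.014,0,0],0],
    [[-0.014,0,0],0],
  ],
)

```text
clock: 17.63
tool_pos: [0.5285, 0.1686, 0.1044]
orientation: [-180.0, -0.1, 177.2]
force: [-9.0, 3.1, 9.9]
opening: 0.0389
gripper_force: 30.1
```

```bash
python3 -c "
from h import *
o=ctrl.get_obs();print(o['force'],o['moment'],o['tool_pos'],o['orientation'])
t=ctrl.snapshot('top');s=ctrl.snapshot('side')
k=6
def crop(p,x,y,w,h): return cv2.resize(p['color'][y:y+h,x:x+w,::-1],None,fx=k,fy=k,interpolation=cv2.INTER_CUBIC)
cv2.imwrite('pics/f.png',np.hstack([crop(t,145,155,65,70),crop(s,230,95,65,70)]))"
```

```text
[-8.99774728  3.10911713  9.87764503] [1.3832086  2.6595567  0.22599552] [0.52851176 0.16859278 0.10437739] [-1.79976407e+02 -8.10836575e-02  1.77212332e+02]
```

View pics/f.png

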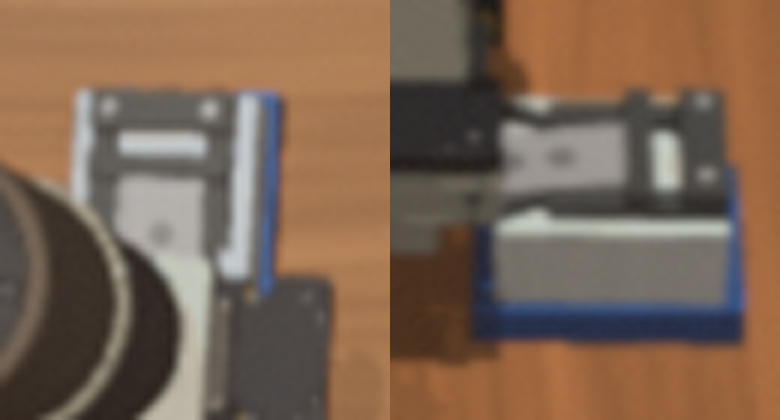

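The plate is in the channel and its tip has reached the bridge (top crop, (160,178)). Forces rose: it looks tilted tip-up because the grip is slightly low. I'll back off a little, raise and check.

Call:
send_rows(
  deltas=[
    [[0.003,0,0],0],
    [[0.003,0,-0.001],0],
    [[0.003,0,-0.002],0],
    [[0.003,0,-0.002],0],
    [[0.003,0,-0.002],0],
  ],
)

```text
clock: 18.15
tool_pos: [0.527, 0.1689, 0.1057]
orientation: [180.0, 0.0, 177.2]
force: [0.4, 2.7, 0.0]
opening: 0.0388
gripper_force: 30.0
```

```bash
python3 -c "
from h import *
o=ctrl.get_obs();print(o['force'],o['moment'],o['tool_pos'],o['orientation'])
import pickle
s=ctrl.snapshot('side');t=ctrl.snapshot('top')
g=s['color'].astype(int).sum(2)//3
for c in (322,325,328): print([g[r,c] for r in range(110,132)])
print([g[121,c] for c in range(312,350)])
# plate tip height check: side-view rows of plate near/far edges at column ~ near tip; predict for flat plate z
qd,qp,qs=pickle.load(open('q.pkl','rb'))
for z in (.056,.058,.060,.062,.066,.07):
  a=np.array(qs[:2])+.034*np.array([.9988,-.0481]); n=np.array([.0481,.9988])*.02
  b=np.array(qs[:2])+(-.015)*np.array([.9988,-.0481])
  print(z,proj(s,[[*(a+n),z],[*(a-n),z],[*(b+n),z],[*(b-n),z]]).round(1).tolist())
cv2.imwrite('pics/_s.png',s['color'][:,:,::-1])
"
```

```text
[0.43698094 2.68033191 0.03185592] [ 0.84261015 -0.43296913  0.14479793] [0.52695999 0.16885335 0.1057333 ] [1.79984376e+02 2.41952401e-02 1.77215368e+02]
[np.int64(202), np.int64(202), np.int64(203), np.int64(203), np.int64(202), np.int64(202), np.int64(202), np.int64(202), np.int64(202), np.int64(202), np.int64(201), np.int64(202), np.int64(201), np.int64(202), np.int64(202), np.int64(202), np.int64(202), np.int64(200), np.int64(198), np.int64(191), np.int64(180), np.int64(169)]
[np.int64(201), np.int64(203), np.int64(202), np.int64(203), np.int64(203), np.int64(203), np.int64(202), np.int64(201), np.int64(201), np.int64(202), np.int64(202), np.int64(202), np.int64(201), np.int64(201), np.int64(201), np.int64(202), np.int64(203), np.int64(202), np.int64(202), np.int64(202), np.int64(202), np.int64(204)]
[np.int64(202), np.int64(201), np.int64(201), np.int64(202), np.int64(202), np.int64(202), np.int64(202), np.int64(202), np.int64(202), np.int64(201), np.int64(202), np.int64(201), np.int64(201), np.int64(203), np.int64(202), np.int64(202), np.int64(202), np.int64(201), np.int64(203
[... 342 characters left out ...]
(201), np.int64(202), np.int64(203), np.int64(201), np.int64(201), np.int64(202), np.int64(201), np.int64(202), np.int64(202), np.int64(202), np.int64(201), np.int64(202), np.int64(203), np.int64(203), np.int64(202), np.int64(203), np.int64(202), np.int64(203), np.int64(201)]
0.056 [[267.8, 118.4], [267.9, 128.4], [249.3, 118.0], [249.0, 127.9]]
0.058 [[267.9, 117.8], [267.9, 127.8], [249.3, 117.4], [249.0, 127.4]]
0.06 [[267.9, 117.2], [268.0, 127.2], [249.3, 116.8], [249.0, 126.8]]
0.062 [[267.9, 116.6], [268.0, 126.6], [249.3, 116.2], [249.0, 126.2]]
0.066 [[268.0, 115.4], [268.1, 125.4], [249.4, 115.0], [249.0, 125.0]]
0.07 [[268.0, 114.3], [268.1, 124.2], [249.4, 113.8], [249.0, 123.8]]
```

Call:
send_rows(
  deltas=[
    [[0,0.0006,-0.0005],0],
    [[-0.002,0.0006,-0.0005],0],
    [[-0.004,0.0006,-0.0005],0],
    [[-0.006,0.0006,-0.0005],0],
    [[-0.006,0.0006,-0.0005],0],
  ],
)

```text
clock: 18.67
tool_pos: [0.5315, 0.1689, 0.106]
orientation: [-180.0, -0.0, 177.2]
force: [-1.3, 1.9, 1.6]
opening: 0.0392
gripper_force: 30.0
```

```bash
python3 -c "
from h import *
o=ctrl.get_obs();print(o['force'],o['moment'],o['tool_pos'],o['orientation'])
t=ctrl.snapshot('top')
g=t['color'][:,:,2].astype(int)
for c in (168,172,176): print([int(g[r,c]) for r in range(172,196)])
"
```

```text
[-1.33362989  1.91879126  1.5832631 ] [0.63343534 0.28014512 0.08929349] [0.53150293 0.16885194 0.10602805] [-1.79983915e+02 -2.08761053e-02  1.77205149e+02]
[90, 91, 90, 86, 105, 163, 194, 195, 158, 106, 88, 98, 132, 163, 174, 175, 175, 174, 175, 175, 174, 173, 164, 131]
[91, 91, 90, 85, 102, 163, 194, 196, 160, 107, 89, 93, 119, 157, 172, 172, 172, 172, 166, 153, 144, 143, 153, 169]
[90, 92, 92, 86, 104, 161, 195, 197, 162, 112, 91, 89, 110, 156, 172, 174, 174, 173, 173, 173, 173, 173, 172, 175]
```

Call:
send_rows(
  deltas=[
    [[-0.002,0.0005,0],0],
    [[-0.004,0.0005,0],0],
    [[-0.006,0.0005,0],0],
    [[-0.006,0.0005,0],0],
    [[-0.006,0.0005,0],0],
  ],
)

```text
clock: 19.13
tool_pos: [0.5365, 0.169, 0.1062]
orientation: [-180.0, 0.0, 177.2]
force: [0.2, -0.3, 2.9]
opening: 0.0388
gripper_force: 30.0
```

```bash
cat > g.py <<'E'
from h import *
o=ctrl.get_obs();print(o['force'].round(1),o['moment'].round(2),o['tool_pos'].round(4))
t=ctrl.snapshot('top')
g=t['color'][:,:,2].astype(int)
for c in (168,172,176): print([int(g[r,c]) for r in range(172,190)])
E
python3 g.py
```

```text
[ 0.2 -0.3  2.9] [-0.09 -0.06  0.03] [0.5365 0.169  0.1062]
[90, 90, 91, 85, 105, 159, 181, 175, 140, 101, 89, 97, 132, 163, 174, 175, 174, 175]
[90, 92, 90, 86, 102, 158, 180, 173, 140, 100, 88, 94, 119, 156, 171, 173, 170, 156]
[92, 91, 91, 86, 104, 158, 183, 177, 143, 106, 92, 89, 111, 156, 171, 174, 174, 173]
```

Call:
send_rows(
  deltas=[
    [[-0.0015,0,0],0],
    [[-0.003,0,0],0],
    [[-0.0045,0,0],0],
    [[-0.005,0,0],0],
    [[-0.005,0,0],0],
  ],
)

```text
clock: 19.6
tool_pos: [0.5403, 0.1689, 0.1063]
orientation: [-180.0, 0.0, 177.2]
force: [-1.8, 0.7, 4.3]
opening: 0.039
gripper_force: 30.0
```

Call:
send_rows(
  deltas=[
    [[-0.001,0,0],0],
    [[-0.002,0,0],0],
    [[-0.002,0,0],0],
    [[-0.002,0,0],0],
    [[-0.002,0,0],0],
  ],
)

```text
clock: 20.02
tool_pos: [0.5418, 0.1689, 0.1063]
orientation: [180.0, 0.0, 177.2]
force: [-2.0, -1.0, 5.0]
opening: 0.039
gripper_force: 30.0
```

```bash
python3 g.py
```

```text
[-2. -1.  5.] [-0.02  0.76 -0.03] [0.5418 0.1689 0.1063]
[91, 91, 90, 94, 122, 160, 175, 171, 139, 99, 89, 97, 132, 164, 174, 175, 173, 173]
[90, 92, 90, 93, 119, 158, 174, 171, 139, 102, 89, 92, 118, 156, 169, 159, 145, 140]
[92, 93, 90, 90, 113, 156, 173, 170, 141, 104, 90, 90, 109, 154, 172, 174, 173, 173]
```

Call:
send_rows(
  deltas=[
    [[0,0,-0.001],0],
    [[-0.001,0,-0.001],0],
    [[-0.002,0,-0.001],0],
    [[-0.002,0,-0.001],0],
    [[-0.002,0,-0.001],0],
  ],
)

```text
clock: 20.48
tool_pos: [0.5421, 0.1687, 0.1066]
orientation: [-180.0, -0.1, 177.2]
force: [-7.8, 3.0, 5.5]
opening: 0.0387
gripper_force: 30.0
```

Call:
send_rows(
  deltas=[
    [[-0.001,0,0],0],
    [[-0.002,0,0],0],
    [[-0.002,0,0],0],
    [[-0.002,0,0],0],
    [[-0.002,0,0],0],
  ],
)

```text
clock: 20.9
tool_pos: [0.5424, 0.1686, 0.1064]
orientation: [-179.9, -0.3, 177.2]
force: [-14.6, 5.1, 9.5]
opening: 0.0391
gripper_force: 30.0
```

```bash
python3 g.py
```

```text
[-14.6   5.1   9.5] [1.93 5.01 0.04] [0.5424 0.1686 0.1064]
[91, 90, 90, 95, 123, 160, 175, 171, 138, 99, 88, 98, 133, 164, 174, 175, 175, 172]
[90, 91, 90, 92, 119, 158, 174, 169, 137, 100, 89, 93, 118, 157, 170, 159, 146, 141]
[92, 92, 90, 93, 121, 160, 174, 171, 141, 105, 91, 90, 112, 155, 172, 173, 173, 174]
```

Call:
send_rows(
  deltas=[
    [[0.001,0,0],0],
    [[0.002,0,0],0],
    [[0.0025,0,-0.0005],0],
    [[0.0025,0,-0.0005],0],
    [[0.0025,0,-0.0005],0],
  ],
)

```text
clock: 21.37
tool_pos: [0.542, 0.1687, 0.1067]
orientation: [-180.0, -0.1, 177.2]
force: [-4.8, 3.3, 0.1]
opening: 0.0386
gripper_force: 30.0
```

Call:
send_rows(
  deltas=[
    [[0,0,0],0],
    [[0,0,0],0],
    [[0,0,0],0],
    [[0,0,0],0],
    [[0,0,0],0],
  ],
  gripper=0.75,
)

```text
clock: 21.78
tool_pos: [0.5433, 0.1688, 0.1074]
orientation: [180.0, 0.0, 177.2]
force: [-0.8, 0.1, -0.1]
opening: 0.0639
gripper_force: 0.0
```

Call:
send_rows(
  deltas=[
    [[0,0,-0.02],0],
    [[0,0,-0.05],0],
    [[0,0,-0.09],0],
    [[0,0,-0.13],0],
    [[0,0,-0.15],0],
  ],
)

```text
clock: 22.2
tool_pos: [0.5443, 0.1692, 0.2315]
orientation: [179.9, 0.2, 177.2]
force: [1.7, 1.0, 0.2]
opening: 0.0656
gripper_force: 0.0
```

Call:
send_rows(
  deltas=[
    [[0,-0.05,0],0],
    [[0,-0.1,0],0],
    [[0,-0.15,0],0],
    [[0,-0.2,0],0],
    [[0,-0.24,0],0],
  ],
)

```text
clock: 22.62
tool_pos: [0.5331, -0.0252, 0.2277]
orientation: [180.0, 0.0, 177.2]
force: [-0.3, -1.0, 0.0]
opening: 0.0653
gripper_force: 0.0
```

```bash
python3 g.py; python3 -c "
from h import *
t=ctrl.snapshot('top');s=ctrl.snapshot('side')
k=6
def crop(p,x,y,w,h): return cv2.resize(p['color'][y:y+h,x:x+w,::-1],None,fx=k,fy=k,interpolation=cv2.INTER_CUBIC)
cv2.imwrite('pics/k.png',np.hstack([crop(t,145,155,65,70),crop(s,230,95,65,70)]))"
```

```text
[-0.3 -1.   0. ] [-0.02 -0.12  0.03] [ 0.5331 -0.0252  0.2277]
[92, 93, 93, 87, 105, 158, 179, 176, 145, 108, 92, 91, 115, 152, 141, 95, 61, 57]
[93, 93, 91, 88, 95, 142, 172, 174, 147, 109, 93, 89, 81, 69, 60, 56, 59, 62]
[94, 94, 93, 88, 96, 141, 172, 175, 149, 112, 93, 77, 61, 55, 59, 60, 63, 64]
```

View pics/k.png

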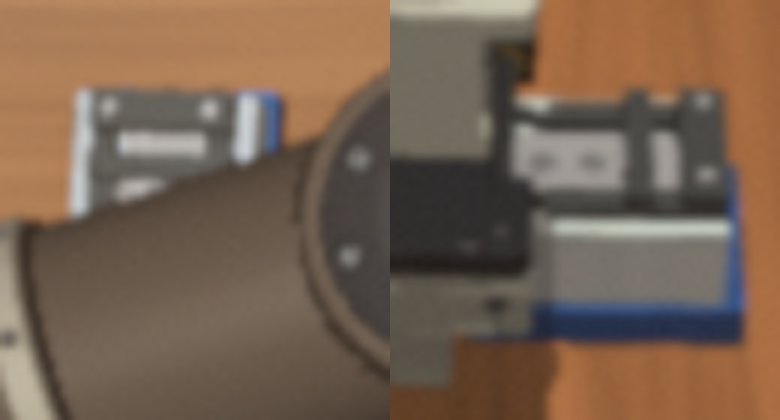

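The gap between bridge and stop is filled by the plate (side crop, (665,160)). I'll clear the arm fully and measure the seat numerically.

Call:
send_rows(
  deltas=[
    [[0,-0.05,0],0],
    [[0,-0.1,0],0],
    [[0,-0.15,0],0],
    [[0,-0.2,0],0],
    [[0,-0.24,0],0],
  ],
)

```text
clock: 23.18
tool_pos: [0.5245, -0.2162, 0.2275]
orientation: [-180.0, 0.0, 177.3]
force: [0.7, -0.3, -0.4]
opening: 0.0654
gripper_force: 0.0
```

Call:
send_rows(
  deltas=[
    [[0,-0.05,0],0],
    [[0,-0.1,0],0],
    [[0,-0.15,0],0],
    [[0,-0.2,0],0],
    [[0,-0.24,0],0],
  ],
)

```text
clock: 23.6
tool_pos: [0.5154, -0.4085, 0.2272]
orientation: [-180.0, 0.0, 177.2]
force: [1.1, 0.1, 0.1]
opening: 0.0659
gripper_force: 0.0
```

```bash
cat > m.py <<'E'
from h import *
import pickle
qd,qp,qs=pickle.load(open("q.pkl","rb")); zf=.0575+.003
c,n=np.cos(qs[2]),np.sin(qs[2])
for nm in("top","side"):
    p=ctrl.snapshot(nm); pic=p["color"].astype(np.float32).mean(2)
    # resample the plate plane in the seat frame, 0.5 mm grid
    xs=np.arange(-75,72,1.)/1000; ys=np.arange(-26,27,1.)/1000
    X,Y=np.meshgrid(xs,ys); W=np.c_[(qs[0]+c*X-n*Y).ravel(),(qs[1]+n*X+c*Y).ravel(),np.full(X.size,zf)]
    uv=proj(p,W).astype(np.float32).reshape(*X.shape,2)
    I=cv2.remap(pic,uv[...,0],uv[...,1],cv2.INTER_CUBIC)
    prof=I[22:31].mean(0); side=(I[13:17].mean(0)+I[36:40].mean(0))/2
    print(nm,"axis",[(int(round(x*1000)),int(v)) for x,v in zip(xs,prof)][::2])
    print("cross at -50",I[:,23:28].mean(1).astype(int).tolist())
    d=np.clip(side-prof-4,0,None); k=abs(xs)<.034
    print("spots centroid mm",(d[k]*xs[k]).sum()/d[k].sum()*1000)
E
python3 m.py; python3 go.py 0 0 0 0|head -1
```

```text
top axis [(-75, 128), (-73, 127), (-71, 127), (-69, 125), (-67, 122), (-65, 117), (-63, 119), (-61, 135), (-59, 161), (-57, 180), (-55, 187), (-53, 187), (-51, 187), (-49, 187), (-47, 186), (-45, 186), (-43, 186), (-41, 186), (-39, 186), (-37, 187), (-35, 187), (-33, 187), (-31, 184), (-29, 179), (-27, 169), (-25, 159), (-23, 156), (-21, 156), (-19, 161), (-17, 168), (-15, 178), (-13, 185), (-11, 186), (-9, 185), (-7, 179), (-5, 171), (-3, 162), (-1, 157), (1, 157), (3, 161), (5, 170), (7, 177), (9, 184), (11, 185), (13, 185), (15, 180), (17, 172), (19, 164), (21, 157), (23, 157), (25, 161), (27, 170), (29, 177), (31, 180), (33, 170), (35, 150), (37, 121), (39, 101), (41, 99), (43, 100), (45, 107), (47, 119), (49, 142), (51, 168), (53, 183), (55, 186), (57, 174), (59, 154), (61, 121), (63, 98), (65, 98), (67, 100), (69, 103), (71, 103)]
cross at -50 [122, 126, 133, 145, 156, 168, 178, 182, 185, 188, 189, 188, 189, 188, 188, 187, 188, 188, 188, 188, 188, 187, 187, 186, 186, 186, 186, 187, 187, 188, 188, 189, 189, 190, 190, 190, 190, 190, 189, 187, 187, 183, 177, 172, 162, 148, 136, 12
[... 574 characters left out ...]
), (19, 40), (21, 44), (23, 44), (25, 43), (27, 43), (29, 42), (31, 39), (33, 38), (35, 44), (37, 56), (39, 69), (41, 78), (43, 82), (45, 88), (47, 104), (49, 135), (51, 165), (53, 177), (55, 176), (57, 168), (59, 140), (61, 106), (63, 85), (65, 85), (67, 95), (69, 110), (71, 117)]
cross at -50 [46, 46, 46, 45, 45, 45, 44, 44, 44, 44, 44, 44, 44, 45, 45, 45, 45, 45, 45, 45, 45, 45, 45, 46, 46, 46, 46, 45, 45, 45, 45, 45, 45, 45, 45, 45, 45, 45, 45, 45, 45, 45, 45, 45, 45, 44, 44, 44, 44, 43, 43, 43, 45]
spots centroid mm 32.17464126418311
pos [ 0.515  -0.41    0.2264] [-1.7997e+02 -5.0000e-02  1.7704e+02] t 23.7 F [-0.1   0.91 -0.18] open 0.06598264635413081 j [-22.  22.  -7.   0. -62. -71.]
```

Run:
```python
from h import *
import pickle
t0,s0=pickle.load(open("p0.pkl","rb")); t=ctrl.snapshot("top");s=ctrl.snapshot("side")
for a,b in((t0,"before"),(t,"now")): print(b,[np.round(a["color"][r,167:177].mean(0)).astype(int).tolist() for r in range(174,183)])
print("plate body",t["color"][186,167:177].mean(0), "floor",t0["color"][188,167:177].mean(0))
pickle.dump(s,open("s9.pkl","wb"))
for a,b in((s0,"before"),(s,"now")): print(b,[np.round(a["color"][116:123,c].mean(0)).astype(int).tolist() for c in range(266,282)])
```

```text
before [[97, 93, 87], [93, 88, 82], [112, 107, 100], [167, 164, 158], [189, 190, 189], [186, 190, 191], [157, 159, 160], [116, 114, 111], [98, 94, 88]]
now [[108, 104, 97], [104, 99, 92], [114, 108, 103], [161, 156, 151], [187, 182, 178], [188, 184, 180], [161, 157, 152], [124, 120, 114], [108, 104, 98]]
plate body [185.3 180.9 176.6] floor [189.9 194.  196.3]
before [[178, 184, 172], [174, 177, 166], [157, 156, 146], [121, 118, 110], [87, 84, 78], [75, 72, 69], [82, 81, 76], [112, 114, 107], [152, 157, 148], [171, 177, 166], [168, 171, 161], [144, 144, 135], [108, 105, 98], [80, 77, 72], [74, 72, 68], [76, 74, 70]]
now [[50, 42, 35], [50, 42, 35], [54, 47, 41], [60, 55, 50], [68, 65, 61], [77, 75, 71], [89, 88, 84], [114, 112, 108], [148, 144, 139], [165, 161, 156], [161, 157, 152], [139, 136, 131], [107, 104, 101], [86, 84, 81], [86, 84, 81], [87, 86, 82]]
```

```bash
python3 -c "
from plant import ctrl
print(ctrl.close_job())"
```

```text
the job is handed in; nothing more can be done
None
```

The plate lies flat in the stage channel, released and home against the end stop by image and contact force (any gap under about 1.5 mm). The job is handed in at about 24 s, but the call returned no verdict, so I cannot confirm that it passed.

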